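Roll the measuring roller into the cam lift and hold it at full lift

TASK

Roll the steel roller along the deck of the lifting fixture, so that it turns as it goes and never leaves the deck, until it drops into the V of the cradle beside the stop. Then swing the sprung cam lever up to the point where the cradle stands highest and finish while still holding the lever there, so that the roller can be measured. Leave the loose parts around the fixture where they are, and keep your hand off the roller while the lever is held.

Things in the scene. Friction and masses are not known exactly. Their poses are not given: they have to be found in the camera images.
- fixture: Fixed bench fixture, 196 mm long (y), 104 wide (x). Origin on the bench under the middle of the V cradle; z up, +y along the deck to the roller's side, -x the lever's side (towards the robot). Deck top at z = 70 mm, 61 mm wide between rails 8 mm higher (outer faces x = +-39). Dark stop, 30 mm above the deck, face at y = -23 mm; 6 mm high end lip at y = 118 to 124. Turned only about z.
- roller_center (a point): Centre of the loose steel roller, 36 mm diameter, 56 long, about 0.3 kg; blue stripe along it, on top at the start, black one opposite. x: its axis, parallel to the fixture's x; y, z turn as it rolls. Starts on the deck, centre 88 mm above the bench, 60 to 88 mm from the cradle; rolls very easily when pushed from behind with closed fingers or dragged lightly over its top.
- cradle_v (a point): Middle of the bottom line of the cradle's V (sides 30 degrees from level, 28 mm wide at the top, 58 long along x), on the cradle, which slides straight up and down in a gap of the deck. Down: 62 mm above the bench, the V's upper edges flush with the deck. The seated roller's centre is 20.8 mm above this point, 5 mm lower than when on the deck.
- lifter (a joint): Lift of the cradle in m: 0 when down, 0.0120 at the highest point.
- cam (a joint): Turn of the cam lever, rad: 0 at rest, lever pointing to the fixture's -y, 0.20 above level; grows as it swings up. Cradle highest at 1.37, lever straight up; beyond, it sinks again; end of travel 1.95. Axis parallel to the fixture's x through its x = 0, y = 0, z = 36 mm. Spring and weight (0.3 to 0.4 N m in all) always pull it back to 0: about 4 N at the grip.
- lever: The steel lever arm with its red grip, turning with the cam joint; the origin lies on the cam axis. The arm is a round bar of 10 mm running outwards from x = -61 mm at the axis to the grip.
- lever_grip (a point): Centre of the red barrel grip at the lever's end: a cylinder 24 mm in diameter, 28 long, its axis and flat ends along the fixture's x, 110 mm from the cam axis, at x = -75 mm in the fixture's frame. 58 mm above the bench at rest, 146 straight up. Squeezed on its two flat ends from above, it pivots between the fingers as the lever swings.
- bush: Loose brass guide bush, 30 mm diameter, 27 mm high, behind the fixture. Leave it. Origin at the centre of its underside.
- ball_bearing: Loose ball bearing, 40 mm diameter, 12 mm high, behind the fixture. Leave it. Origin at the centre of its underside.
- die: Loose turned steel die, 44 mm diameter, 34 mm high, behind the fixture. Leave it. Origin at the centre of its underside.
Mind the look-alikes: they are no part of the job. What is shaped like the part that bears roller_center but orange is not meant.

How it is judged (in metres and radians):
On the way, in this order (a step that is already met when the one before it is completed fails the run):
1. the roller has turned at least 50 degrees as it travels along the deck, the cradle still down (angle between the z axis of roller_center and the z axis of fixture, either way round above 0.87 rad and y of roller_center in the frame of fixture above 0.01 m and value of joint lifter below 0.003 m), for 0.05 s.
2. the roller lies in the V of the cradle, the cradle still down (y of roller_center in the frame of cradle_v between -0.004 and 0.004 m and z of roller_center in the frame of cradle_v below 0.0235 m and value of joint lifter below 0.003 m), for 0.2 s.
At the end, for the whole second after the job is handed in: The robot still holds the lever (contact over 0.5 N) within 0.25 rad of straight up and still, the cradle is raised by more than 11.2 of its 12.0 mm, and the roller lies in the V (within 4 mm of its middle line, seated within 3 mm) with the robot not touching it (value of joint cam between 1.12 and 1.62 rad and value of joint lifter above 0.0112 m and velocity of joint cam between -0.15 and 0.15 rad/s and contact force between any of the fingers, the arm and lever above 0.5 N and y of roller_center in the frame of cradle_v between -0.004 and 0.004 m and z of roller_center in the frame of cradle_v below 0.0235 m and height (world z) of roller_center above 0.091 m and contact force between each of the fingers, the arm and roller below 0.1 N); the arm keeps its last pose, push and grip.
It fails at once if the roller is lifted off the deck (centre more than 22 mm above its height on the deck) or falls off it (height (world z) of roller_center above 0.11 m or height (world z) of roller_center below 0.07 m).
It fails at once if the brass bush is shifted by more than 20 mm (distance of bush from where it was at the start of the episode above 0.02 m).
It fails at once if the bearing is shifted by more than 20 mm (distance of ball_bearing from where it was at the start of the episode above 0.02 m).
It fails at once if the die is shifted by more than 20 mm (distance of die from where it was at the start of the episode above 0.02 m).
It also fails if it takes over 48 s, if anything falls off the work surface, if the arm or the gripper's body presses on something with over 40 N, if the wrist force passes 120 N, or if a joint passes its speed limit or range.

ROBOT

A 6-joint arm with a two-finger parallel gripper is mounted at the origin on a cart in front of the work surface, level with it; the furniture and walls round the work are solid. World frame = base frame: x ahead of the robot, y to its left, z up, the work surface at z = 0. Lengths are in mm, angles in rad, forces in N, time in s.
With the tool pointing down it reaches from about 275 to 850 mm from the base axis. Payload 19 kg.
Tool frame: the origin (TCP) lies on the centre line of the jaws, within the pads' length; the fingertips stand 25 mm ahead of it and the grasp point (between the pads) lies 6 mm ahead of it (bot.tip_extent is the distance from the TCP to the fingertips, in mm); x points along the fingers, y is the direction in which the jaws open and shut, and the axes are right-handed (so a half turn about x gives the same grasp; the last joint's range is limited). The gripper opens to 85 mm and grips with 20 to 120 N. Pads are 22 mm wide; open, the fingers measure 114 mm over their backs; the gripper's body (76 mm by 85 mm) begins 54 mm behind the grasp point. The pads swing forward as they close: fully open they stand 13 mm farther back than shut.
Start: joints at [0.548, 0.15, 1.437, -0, 1.554, -0.134], TCP at [446.369, 362.42, 256.267] pointing down, gripper open.
Joint ranges: [-2.8, 2.8], [-0.68, 2.1], [0.12, 2.68], [-1.39, 4.53], [0.16, 2.79], [-2.81, 2.81]. Speed limits (rad/s): [1.89, 1.89, 2.22, 3.01, 3.01, 3.01].

INTERFACE

Orientations are given as a rotation vector (axis times angle).
In Python, from rig import bot gives the robot as it stands.
- The arm moves only by the tool jog_arm, never from a script. Its argument "moves" is one flat list of numbers, 5 for each row, row after row: the closure, from -1 (fully open) to 1 (shut), then the shift along the tool's x, y, z in cm, then the turn about the tool's x in degrees. A call has 1 to 12 rows; each row is the pose to reach, as a shift and turn from the pose measured when the call began, along the tool's axes at that moment; what a row does not reach only later rows make up. A row lasts 1/8 s, in which the tool goes at most 62.5 mm and 10.7 degrees, less where a joint would pass 70% of its speed; a pose out of reach is approached as far as the arm can. A call with a gripper value outside its range is refused whole. The fingers move at their own pace and stop on an object; "newtons" is the grip in N (left out, the last holds). Time passes only in rows, so rows that repeat a pose let the fingers close. It gives the time, the measured TCP pose, the force and the opening at its end, in the units of the state.
- bot.state(): the state, without advancing time (a new reading comes with each control period).
- bot.get_image(name): name is "scene" or "top" or "wrist"; returns the picture (480x640x3 uint8, red, green, blue); there is no depth.
- bot.calibration(name): a dict with "camera_matrix" (3x3 intrinsics, pixels), "dist" ([k1, k2, p1, p2, k3] as OpenCV has them; the pictures are not rectified), "view" (4x4, takes a point from world to camera coordinates); the wrist camera has in their place "tool_from_camera" (4x4, takes a point from camera to tool coordinates, whose origin is the TCP and whose axes are the tool frame's). Camera axes: x right, y down, z forward; pixel columns grow to the right and rows downward; lengths in mm; the calibration is good to about 2 mm. A picture is of the moment at which its call begins: read the wrist's pose just before it. calibration takes no time and is no camera call.
- bot.hand_in(): hands the job in, once; it reports no verdict.
The state is a dict: "time": time; "joints": joint angles; "qvel": joint speeds; "tau": joint torques, N m; "tcp_pos": TCP position; "tcp_rot": TCP orientation; "force": force on the tool from outside, world axes, zero at the start; "moment": the same for the moment, N m; "finger_gap": finger opening in mm.
Only numpy, scipy, OpenCV 4.12 (cv2) and the standard library are available. Lean on these libraries where they do the work, as an engineer would, in place of code of your own. Each camera call takes 0.05 s, during which the arm holds its last target.

## Working session

There is one attempt and no reset: what is moved stays moved. The work goes in short steps, Python scripts to look and compute and a tool call to move; the robot and the scene stay as the last step left them, time stands still between calls to the robot, and variables do not carry over. Pictures are saved under pics/ and viewed, and the job is handed in when it is done.

Besides the shell and the picture viewer there is one more tool, called after "Request:" in YAML: its name, and indented under it one key for each argument. jog_arm: Moves the arm, as the interface text tells. Its arguments: {"type":"object","properties":{"moves":{"type":"array","items":{"type":"number"}},"newtons":{"type":"number"}},"required":["moves"]}

```bash
mkdir -p pics; ls
python3 - <<'E'
from rig import bot
import cv2,numpy as np
print(bot.state())
for n in ["scene","top","wrist"]:
    im=bot.get_image(n); cv2.imwrite(f"pics/{n}0.png",im[:,:,::-1])
    c=bot.calibration(n); print(n,{k:np.round(np.array(v),3).tolist() for k,v in c.items()})
E
```

```text
pics
{'time': 0.0, 'joints': array([ 5.47981170e-01,  1.51003750e-01,  1.43803625e+00,  3.04889485e-05,
        1.55382508e+00, -1.33979576e-01]), 'qvel': array([ 0.00109543, -0.00041059, -0.00111571, -0.00080704, -0.00021681,
        0.00051332]), 'tau': array([-6.93628190e-04, -7.13063908e+01, -5.70852935e+01, -6.76044310e-04,
        9.18022008e-03, -1.10085423e-06]), 'tcp_pos': array([446.20080331, 362.31498272, 255.66274513]), 'tcp_rot': array([ 0.69308084,  1.45783347, -0.69477362]), 'force': array([-0.36716085, -0.12300985, -0.38014817]), 'moment': array([-0.02654642, -0.005111  ,  0.0237618 ]), 'finger_gap': 85.44044125217667}
scene {'camera_matrix': [[595.871, 0.0, 317.466], [0.0, 595.871, 234.689], [0.0, 0.0, 1.0]], 'dist': [-0.065, 0.0, 0.0, 0.0, 0.0], 'view': [[0.574, -0.819, -0.003, -504.815], [-0.585, -0.408, -0.701, 389.697], [0.573, 0.404, -0.713, 591.397], [0.0, 0.0, 0.0, 1.0]]}
top {'camera_matrix': [[517.863, 0.0, 325.393], [0.0, 517.863, 245.595], [0.0, 0.0, 1.0]], 'dist': [-0.098, 0.0, 0.0, 0.0, 0.0], 'view': [[0.013, -0.999, 0.033, -185.025], [-0.992, -0.017, -0.123, 663.766], [0.124, -0.031, -0.992, 854.408], [0.0, 0.0, 0.0, 1.0]]}
wrist {'camera_matrix': [[383.905, 0.0, 313.748], [0.0, 383.905, 240.116], [0.0, 0.0, 1.0]], 'dist': [-0.06, 0.0, 0.0, 0.0, 0.0], 'tool_from_camera': [[0.001, -0.294, 0.956, -118.347], [1.0, 0.0, -0.0, -0.133], [-0.0, 0.956, 0.294, -75.543], [0.0, 0.0, 0.0, 1.0]]}
```

View pics/scene0.png

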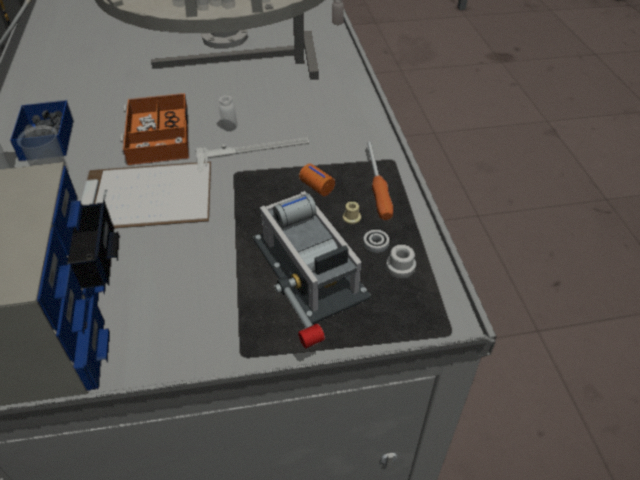

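View pics/top0.png

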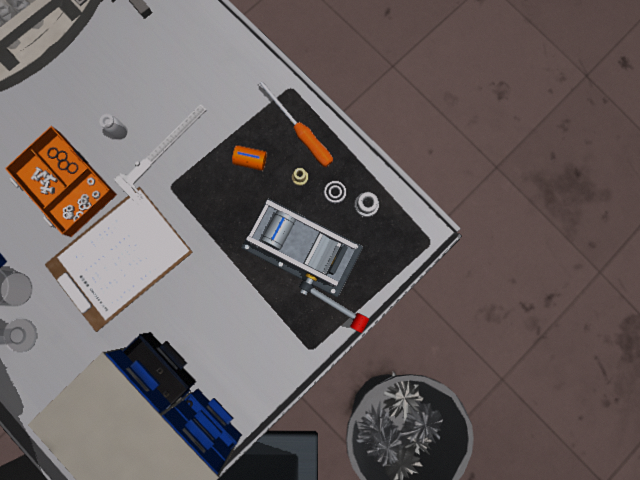

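View pics/wrist0.png

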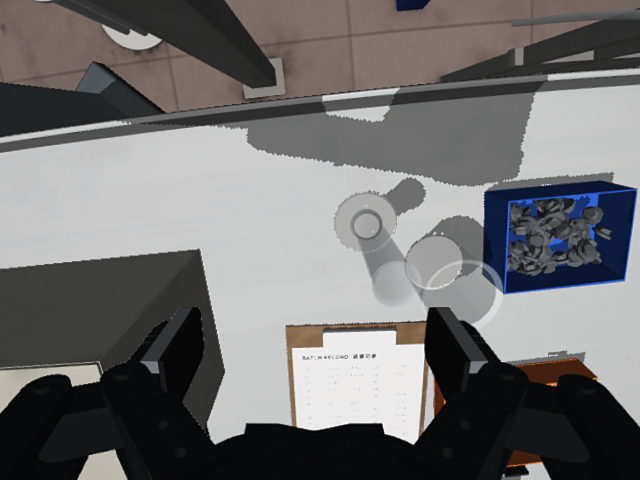

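The scene shows the fixture with the steel roller, blue stripe up, at top (277,230) and scene (295,209). The orange look-alike is off the fixture at top (249,157), so the steel roller is the one meant. Next I'll enlarge the crops.

Run:
```python
import cv2
a=cv2.imread("pics/top0.png")[180:350,230:400]; cv2.imwrite("pics/topc.png",cv2.resize(a,(595,595),interpolation=cv2.INTER_CUBIC))
a=cv2.imread("pics/scene0.png")[170:360,230:430]; cv2.imwrite("pics/scenec.png",cv2.resize(a,(600,570),interpolation=cv2.INTER_CUBIC))
```

```text
(no output)
```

View pics/topc.png

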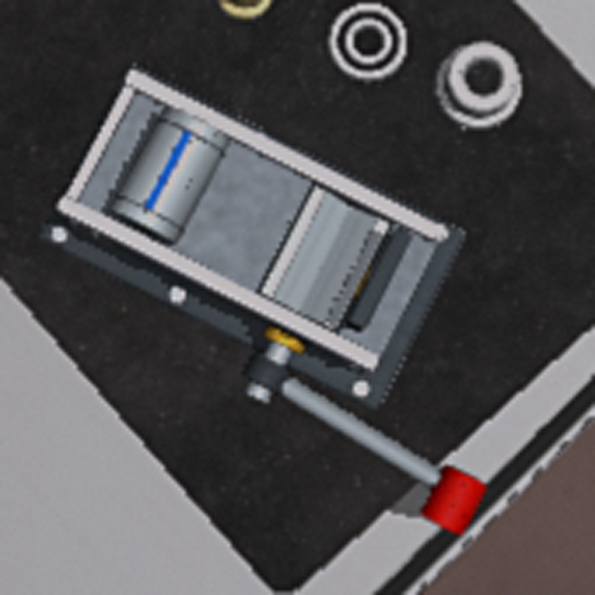

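View pics/scenec.png

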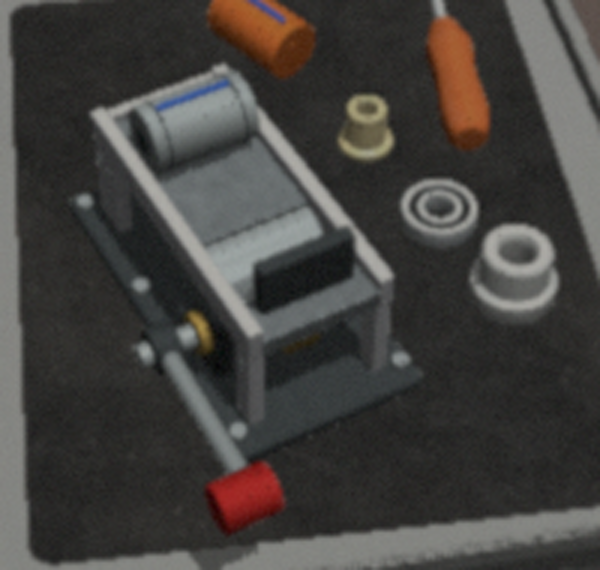

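```bash
cat > h.py <<'E'
import numpy as np,cv2,json
from rig import bot
from scipy.optimize import least_squares
from scipy.spatial.transform import Rotation as R
def proj(n,P):
    c=bot.calibration(n);V=np.array(c["view"]);P=np.atleast_2d(P).astype(float)
    return cv2.projectPoints(P,cv2.Rodrigues(V[:3,:3])[0],V[:3,3],np.array(c["camera_matrix"]),np.array(c["dist"],float))[0][:,0]
def wproj(P,pos,rot):
    c=bot.calibration("wrist");T=np.eye(4);T[:3,:3]=R.from_rotvec(rot).as_matrix();T[:3,3]=pos
    V=np.linalg.inv(T@np.array(c["tool_from_camera"]))
    return cv2.projectPoints(np.atleast_2d(P).astype(float),cv2.Rodrigues(V[:3,:3])[0],V[:3,3],np.array(c["camera_matrix"]),np.array(c["dist"],float))[0][:,0]
def f2w(p,P):
    P=np.atleast_2d(P).astype(float);c,s=np.cos(p[2]),np.sin(p[2])
    return np.c_[p[0]+c*P[:,0]-s*P[:,1],p[1]+s*P[:,0]+c*P[:,1],P[:,2]]
E
cat > fit.py <<'E'
from h import *
t=lambda u,v:(u/3.5+230,v/3.5+180)
s=lambda u,v:(u/3+230,v/3+170)
# params: x,y,yaw, rail end, roller y
obs=[("top",(-39,124,78),t(60,207)),("top",(39,124,78),t(133,70)),("top",(-39,'e',78),t(376,367)),("top",(39,'e',78),t(450,232)),
("scene",(-39,124,78),s(95,112)),("scene",(39,124,78),s(225,66)),("scene",(-39,'e',78),s(262,335)),("scene",(39,'e',78),s(393,275)),
("top",(-75,-107.8,58),t(455,500)),("scene",(-75,-107.8,58),s(246,497)),
("top",(0,'r',106),t(168,171)),("scene",(0,'r',106),s(193,95))]
def res(p):
    o=[]
    for n,P,uv in obs:
        P=[p[3] if a=='e' else p[4] if a=='r' else a for a in P]
        o.append(proj(n,f2w(p,P))[0]-uv)
    return np.array(o).ravel()
for y0 in (-2,-1,0.5,2,2.9):
  r=least_squares(res,[500,-50,y0,-60,75],x_scale=[10,10,.1,10,10],loss='soft_l1')
  print(r.cost,r.x)
  if r.cost<60: print(res(r.x).reshape(-1,2).round(1))
E
python3 fit.py
```

```text
12.909242138668487 [ 6.50275146e+02 -1.70331616e+02 -4.56318272e-01 -4.51336937e+01
  8.31166258e+01]
[[-1.1  0.5]
 [-0.1 -1.1]
 [-0.8  1. ]
 [-1.  -2.1]
 [-1.1  1. ]
 [ 1.  -0.2]
 [-3.4  1.9]
 [ 2.4  0.9]
 [-0.5 -0.6]
 [ 0.8  1.3]
 [-0.3 -1.4]
 [ 0.9  0.5]]
12.909242138651337 [ 6.50275148e+02 -1.70331615e+02 -4.56318235e-01 -4.51336977e+01
  8.31166263e+01]
[[-1.1  0.5]
 [-0.1 -1.1]
 [-0.8  1. ]
 [-1.  -2.1]
 [-1.1  1. ]
 [ 1.  -0.2]
 [-3.4  1.9]
 [ 2.4  0.9]
 [-0.5 -0.6]
 [ 0.8  1.3]
 [-0.3 -1.4]
 [ 0.9  0.5]]Traceback (most recent call last):
  File "fit.py", line 16, in <module>
    r=least_squares(res,[500,-50,y0,-60,75],x_scale=[10,10,.1,10,10],loss='soft_l1')
    return func(*args, **kwargs)
    result = trf(vector_fun.fun, vector_fun.jac, x0, f0, J0, lb, ub, ftol, xtol,
                 gtol, max_nfev, x_scale, loss_function, tr_solver,
                 tr_options.copy(), verbose, callback=callback_wrapped)
    return trf_no_bounds(
        fun, jac, x0, f0, J0, ftol, xtol, gtol, max_nfev, x_scale,
        loss_function, tr_solver, tr_options, verbose, callback=callback)
    
[... 609 characters left out ...]
               mf)
                             ^^^
    df = [f_eval - f0 for f_eval in f_evals]
                                    ^^^^^^^
    f = np.atleast_1d(self.fun(x, *self.args, **self.kwargs))
                      ~~~~~~~~^^^^^^^^^^^^^^^^^^^^^^^^^^^^^^
    return np.atleast_1d(self.fun(x))
                         ~~~~~~~~^^^
    return self.f(x, *self.args, **self.kwargs)
           ~~~~~~^^^^^^^^^^^^^^^^^^^^^^^^^^^^^^
  File "fit.py", line 13, in res
    o.append(proj(n,f2w(p,P))[0]-uv)
             ~~~~^^^^^^^^^^^^
  File "h.py", line 6, in proj
    c=bot.calibration(n);V=np.array(c["view"]);P=np.atleast_2d(P).astype(float)
ValueError: time passes only in moves, steps and waits
```

```bash
python3 - <<'E'
from rig import bot
import pickle
pickle.dump({n:{k:__import__('numpy').array(v,float) for k,v in bot.calibration(n).items()} for n in("scene","top","wrist")},open("cal.pkl","wb"))
E
sed -i 's/bot.calibration("wrist")/CAL["wrist"]/; s/bot.calibration(n)/CAL[n]/; 2a import pickle; CAL=pickle.load(open("cal.pkl","rb"))' h.py
cat > ov.py <<'E'
from h import *
import sys
def boxes(ry,cam=0,rail_e=-45,rz=88):
    L=[]
    for sx in(-39,39,-30.5,30.5): L.append([(sx,124,78),(sx,rail_e,78)])
    for y in (118,124):L.append([(-39,y,76),(39,y,76)])
    for y in (14,-14,-23):L.append([(-30.5,y,70),(30.5,y,70)])
    L.append([(-25,-23,100),(25,-23,100)])
    L.append([(-52,-72,0),(52,-72,0),(52,124,0),(-52,124,0),(-52,-72,0)])
    a=np.linspace(0,2*np.pi,25)
    for x in(-28,28):L.append([(x,ry+18*np.cos(b),rz+18*np.sin(b)) for b in a])
    gy,gz=-110*np.cos(cam+.2),36+110*np.sin(cam+.2)
    for x in(-89,-61):L.append([(x,gy+12*np.cos(b),gz+12*np.sin(b)) for b in a])
    L.append([(-61,0,36),(-61,gy,gz)])
    return L
def draw(im,f,p,ry,cam=0,off=(0,0),sc=3.5,**k):
    for l in boxes(ry,cam,**k):
        q=((f(f2w(p,l))-off)*sc+sc/2)
        cv2.polylines(im,[np.int32(q)],False,(0,255,0),1)
    return im
E
cat > t.py <<'E'
from ov import *
p=[650.3,-170.3,-.4563]
a=cv2.imread("pics/top0.png")[180:350,230:400];a=cv2.resize(a,(595,595),interpolation=cv2.INTER_CUBIC)
cv2.imwrite("pics/o1.png",draw(a,lambda P:proj("top",P),p,83.1,off=(230,180)))
a=cv2.imread("pics/scene0.png")[170:360,230:430];a=cv2.resize(a,(600,570),interpolation=cv2.INTER_CUBIC)
cv2.imwrite("pics/o2.png",draw(a,lambda P:proj("scene",P),p,83.1,off=(230,170),sc=3))
E
python3 t.py
```

```text
(no output)
```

View pics/o1.png

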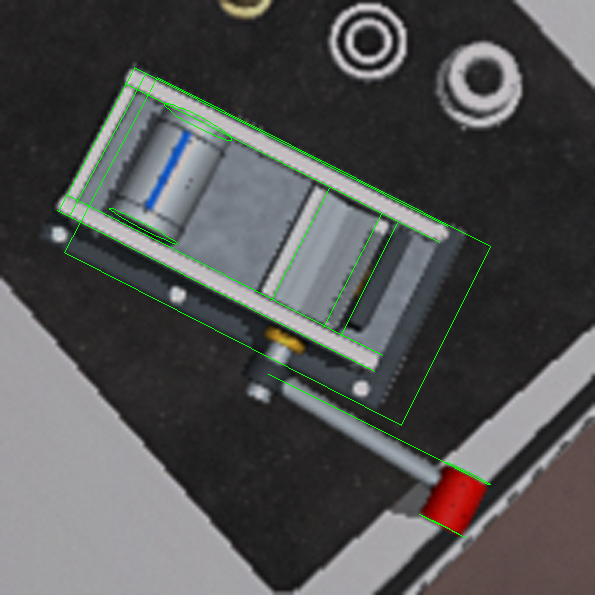

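View pics/o2.png

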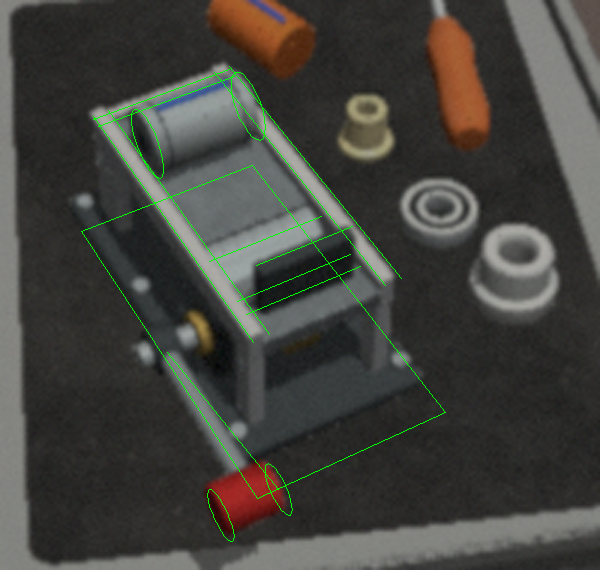

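```bash
cat > st.py <<'E'
from h import *
s=bot.state();M=R.from_rotvec(s["tcp_rot"]).as_matrix()
print(round(s["time"],3),s["tcp_pos"].round(1),"F",s["force"].round(2),"gap",round(float(s["finger_gap"]),1),"q",s["joints"].round(2));print(M.round(4))
E
python3 st.py
```

```text
0.15 [446.3 362.3 255.9] F [ 0.15 -0.92 -0.9 ] gap 85.0 q [ 0.55  0.15  1.44 -0.    1.55 -0.13]
[[-7.000e-04  7.763e-01  6.303e-01]
 [-5.000e-04  6.303e-01 -7.763e-01]
 [-1.000e+00 -8.000e-04 -1.000e-04]]
```

Request:
jog_arm:
  moves: [-1,0,-13.2,52,65,-1,0,-13.2,52,65,-1,0,-13.2,52,65,-1,0,-13.2,52,65,-1,0,-13.2,52,65,-1,0,-13.2,52,65,-1,0,-13.2,52,65,-1,0,-13.2,52,65,-1,0,-13.2,52,65,-1,0,-13.2,52,65,-1,0,-13.2,52,65]

```text
time: 1.52
tcp_pos: [671.4, -124.1, 255.5]
tcp_rot: [1.533, 0.961, -1.535]
force: [0.9, -0.2, 0.0]
finger_gap: 85.5
```

```bash
cat > ws.py <<'E'
from h import *
import sys
s=bot.state();im=bot.get_image("wrist");cv2.imwrite(f"pics/{sys.argv[1]}.png",im[:,:,::-1]);pickle.dump((s["tcp_pos"],s["tcp_rot"]),open(f"pics/{sys.argv[1]}.pkl","wb"))
E
python3 st.py; python3 ws.py w1
```

```text
1.525 [ 671.4 -124.1  255.5] F [ 0.85 -0.22  0.01] gap 85.5 q [-0.3   0.38  1.15 -0.    1.61  0.16]
[[-1.400e-03  8.994e-01 -4.371e-01]
 [-0.000e+00 -4.371e-01 -8.994e-01]
 [-1.000e+00 -1.300e-03  7.000e-04]]
```

View pics/w1.png

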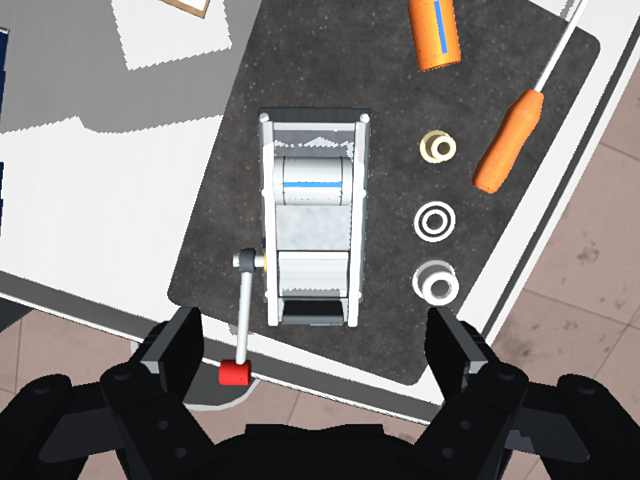

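```bash
cat > t2.py <<'E'
from ov import *
import sys
pos,rot=pickle.load(open("pics/w1.pkl","rb"))
a=cv2.imread("pics/w1.png")
b=cv2.resize(a[95:335,200:400],None,fx=2.5,fy=2.5,interpolation=cv2.INTER_CUBIC);cv2.imwrite("pics/w1a.png",b)
p=[650.3,-170.3,-.4563]
cv2.imwrite("pics/w1b.png",draw(b,lambda P:wproj(P,pos,rot),p,83.1,off=(200,95),sc=2.5))
E
python3 t2.py
```

```text
(no output)
```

View pics/w1a.png

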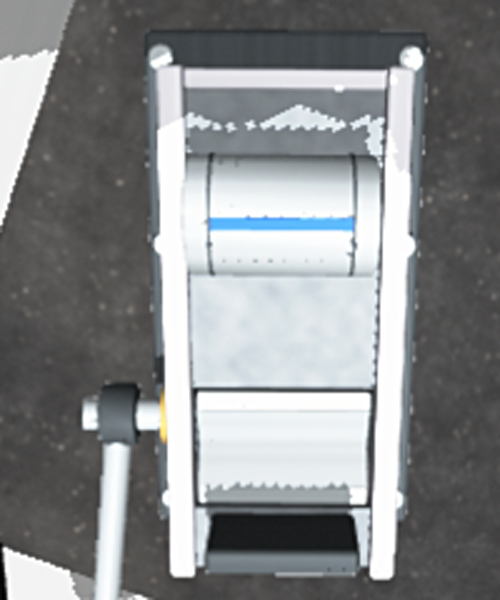

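View pics/w1b.png

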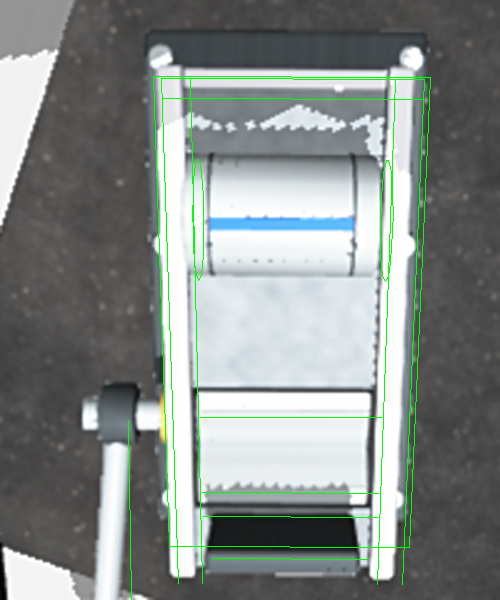

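```bash
cat > fit2.py <<'E'
from h import *
pos,rot=pickle.load(open("pics/w1.pkl","rb"))
t=lambda u,v:(u/3.5+230,v/3.5+180)
s=lambda u,v:(u/3+230,v/3+170)
w=lambda u,v:(u/2.5+200 if u else np.nan,v/2.5+95)
obs=[("top",(-39,124,78),t(60,207)),("top",(39,124,78),t(133,70)),("top",(-39,'e',78),t(376,367)),("top",(39,'e',78),t(450,232)),
("scene",(-39,124,78),s(95,112)),("scene",(39,124,78),s(225,66)),("scene",(-39,'e',78),s(262,337)),("scene",(39,'e',78),s(393,277)),
("top",(-75,-107.8,58),t(455,500)),("scene",(-75,-107.8,58),s(246,497)),
("top",(0,'r',106),t(168,171)),("scene",(0,'r',106),s(193,95)),
("w",(-39,124,78),w(159,67)),("w",(39,124,78),w(415,67)),("w",(0,118,76),w(None,88)),("w",(-39,'e',78),w(170,577)),("w",(39,'e',78),w(393,579)),
("w",(0,-23,70),w(None,513)),("w",(0,-23,100),w(None,550)),("w",(0,14,70),w(None,410)),("w",(0,-14,70),w(None,487)),
("w",(-75,-107.8,58),(235.5,372.5)),("w",(0,'r',106),w(283,224))]
def res(p,full=0,sel=None):
    o=[]
    for n,P,uv in obs:
        if sel and n not in sel: continue
        P=[p[3] if a=='e' else p[4] if a=='r' else a for a in P]
        q=f2w(p,P)
        o.append((wproj(q,pos,rot) if n=="w" else proj(n,q))[0]-uv)
    return np.nan_to_num(np.array(o)).ravel()
for sel in (("w",),("top",),("scene",),("w","top"),None):
  r=least_squares(res,[650,-170,-.45,-45,83],x_scale=[10,10,.1,10,10],loss='soft_l1',kwargs=dict(sel=sel))
  print(sel,round(r.cost,1),r.x.round(4),"grip",f2w(r.x,(-75,-107.8,58)).round(1))
  if sel in(("w",),None): print(res(r.x,sel=sel).reshape(-1,2).round(1).tolist())
E
python3 fit2.py
```

```text
('w',) 3.8 [ 6.492707e+02 -1.670076e+02 -4.583000e-01 -4.556860e+01  8.204870e+01] grip [[ 534.3 -230.5   58. ]]
[[-2.3, 0.4], [0.5, 1.1], [0.0, 0.5], [-0.1, 0.1], [0.4, -0.1], [0.0, -1.5], [0.0, 0.2], [0.0, -0.3], [0.0, -0.6], [-0.0, -0.9], [0.3, 0.0]]
('top',) 2.8 [ 6.491538e+02 -1.711374e+02 -4.571000e-01 -4.589620e+01  8.293170e+01] grip [[ 534.3 -234.8   58. ]]
('scene',) 5.9 [ 6.510754e+02 -1.687844e+02 -4.567000e-01 -4.534700e+01  8.324490e+01] grip [[ 536.2 -232.5   58. ]]
('w', 'top') 15.5 [ 6.493642e+02 -1.672962e+02 -4.584000e-01 -4.589080e+01  8.193870e+01] grip [[ 534.4 -230.8   58. ]]
None 24.2 [ 6.497254e+02 -1.675778e+02 -4.588000e-01 -4.568440e+01  8.203660e+01] grip [[ 534.7 -231.    58. ]]
[[-2.7, 0.7], [-1.7, -1.0], [-2.3, 1.5], [-2.3, -1.5], [-2.6, 0.4], [-0.5, -0.7], [-5.2, 0.9], [0.7, -0.0], [-2.3, -0.2], [-1.4, 0.6], [-1.4, -0.9], [-0.4, 0.4], [-1.3, 0.8], [1.4, 1.5], [0.0, 0.9], [0.6, 0.6], [1.1, 0.3], [0.0, -1.2], [0.0, 0.6], [0.0, 0.0], [0.0, -0.3], [0.6, -0.6], [1.3, 0.5]]
```

Request:
jog_arm:
  moves: [1,0,0,-6,0.3,1,0,0,-7.2,0.3,1,5,0,-7.2,0.3,1,10,0,-7.2,0.3,1,10,0,-7.2,0.3,1,10,0,-7.2,0.3]
  newtons: 30

```text
time: 2.33
tcp_pos: [703.3, -58.7, 158.5]
tcp_rot: [1.537, 0.956, -1.536]
force: [0.2, 0.5, 0.9]
finger_gap: -0.3
```

```bash
python3 st.py; python3 ws.py w2
python3 - <<'E'
from h import *
im=bot.get_image("scene");cv2.imwrite("pics/s2.png",cv2.resize(im[100:360,200:430,::-1],None,fx=2.5,fy=2.5))
E
```

```text
2.325 [703.3 -58.7 158.5] F [0.15 0.52 0.91] gap -0.3 q [-0.19  0.46  1.23 -0.    1.45  0.26]
[[ 1.600e-03  8.976e-01 -4.409e-01]
 [-7.000e-04 -4.409e-01 -8.976e-01]
 [-1.000e+00  1.700e-03 -0.000e+00]]
```

View pics/w2.png

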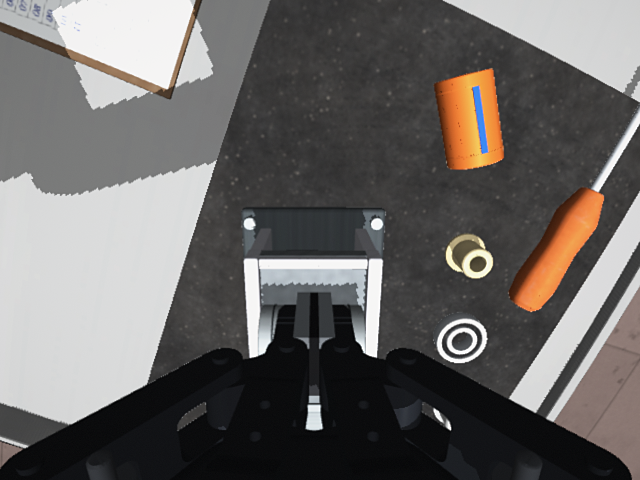

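View pics/s2.png

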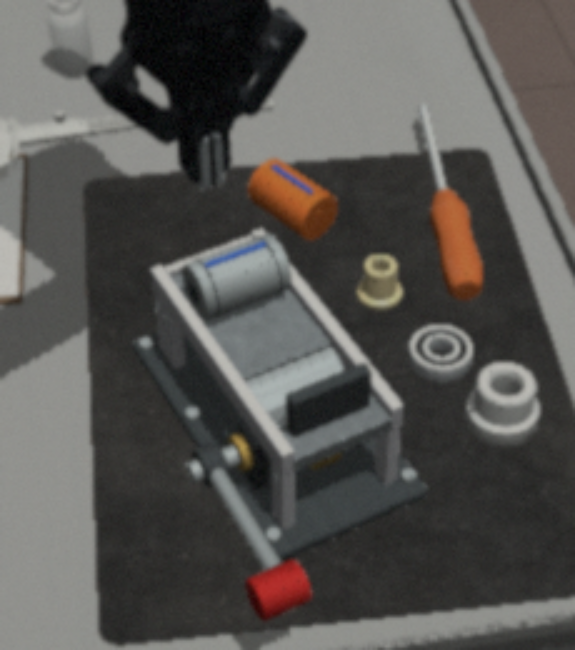

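Request:
jog_arm:
  moves: [1,3,0,0,0,1,5.1,0,0,0,1,5.1,0,0.6,0,1,5.1,0,1.2,0,1,5.1,0,1.8,0,1,5.1,0,2.4,0,1,5.1,0,3.0,0,1,5.1,0,3.6,0,1,5.1,0,4.2,0,1,5.1,0,4.8,0]

```text
time: 3.68
tcp_pos: [682.3, -102.5, 107.8]
tcp_rot: [1.538, 0.955, -1.535]
force: [0.3, 0.5, 0.7]
finger_gap: -0.1
```

```bash
python3 st.py
python3 - <<'E'
from h import *
im=bot.get_image("scene");cv2.imwrite("pics/s3.png",cv2.resize(im[100:360,200:430,::-1],None,fx=2.5,fy=2.5))
E
```

```text
3.675 [ 682.3 -102.5  107.8] F [0.29 0.53 0.69] gap -0.1 q [-0.26  0.47  1.33 -0.    1.34  0.2 ]
[[ 2.700e-03  8.974e-01 -4.411e-01]
 [-1.000e-03 -4.411e-01 -8.974e-01]
 [-1.000e+00  2.800e-03 -3.000e-04]]
```

View pics/s3.png

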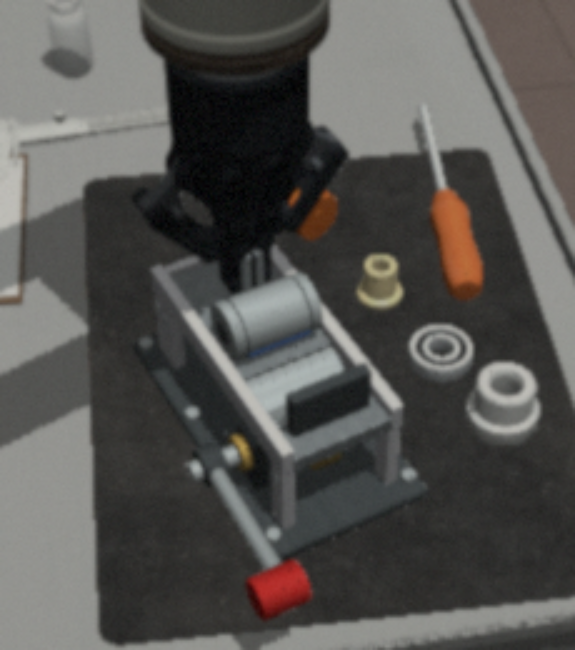

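Request:
jog_arm:
  moves: [1,0,0,0.6,0,1,0,0,1.2,0,1,0,0,1.8,0,1,0,0,2.4,0,1,0,0,3.0,0,1,0,0,3.5,0,1,0,0,4.0,0,1,0,0,4.0,0,1,0,0,4.0,0,1,0,0,2,0]

```text
time: 4.97
tcp_pos: [673.3, -121.3, 107.9]
tcp_rot: [1.539, 0.954, -1.536]
force: [-0.4, -0.1, 0.0]
finger_gap: -0.0
```

```bash
python3 st.py
python3 - <<'E'
from h import *
im=bot.get_image("scene");cv2.imwrite("pics/s4.png",cv2.resize(im[100:360,200:430,::-1],None,fx=2.5,fy=2.5))
E
```

```text
4.975 [ 673.3 -121.3  107.9] F [-0.38 -0.07  0.05] gap -0.0 q [-0.29  0.45  1.35 -0.    1.33  0.17]
[[ 2.600e-03  8.967e-01 -4.427e-01]
 [-1.300e-03 -4.427e-01 -8.967e-01]
 [-1.000e+00  2.900e-03  1.000e-04]]
```

View pics/s4.png

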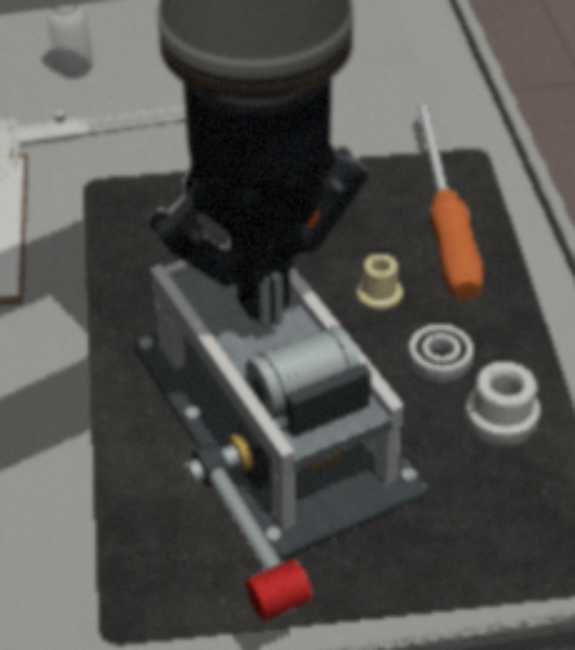

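Request:
jog_arm:
  moves: [1,-4,0,-1,0,0,-9,0,-1,0,-1,-14.8,0,0,0,-1,-14.8,0,0,0,-1,-14.8,0,0,0,-1,-14.8,0,0,0]

```text
time: 5.78
tcp_pos: [673.8, -117.7, 254.3]
tcp_rot: [1.538, 0.957, -1.536]
force: [0.0, 1.1, -0.0]
finger_gap: 85.6
```

```bash
python3 st.py; python3 ws.py w3
cat > t3.py <<'E'
from ov import *
pos,rot=pickle.load(open("pics/w3.pkl","rb"))
a=cv2.imread("pics/w3.png")
b=cv2.resize(a[150:400,200:400],None,fx=2.4,fy=2.4,interpolation=cv2.INTER_CUBIC);
c=draw(b.copy(),lambda P:wproj(P,pos,rot),[649.7,-167.6,-.4588],0,off=(200,150),sc=2.4,rz=82.8)
cv2.imwrite("pics/w3a.png",np.hstack([b,c])[:,:800] if 0 else cv2.resize(np.hstack([b,c]),(800,500)))
E
python3 t3.py
```

```text
5.775 [ 673.8 -117.7  254.3] F [ 0.01  1.08 -0.03] gap 85.6 q [-0.29  0.38  1.15  0.    1.61  0.17]
[[ 9.000e-04  8.976e-01 -4.408e-01]
 [ 4.000e-04 -4.408e-01 -8.976e-01]
 [-1.000e+00  6.000e-04 -8.000e-04]]
```

View pics/w3a.png

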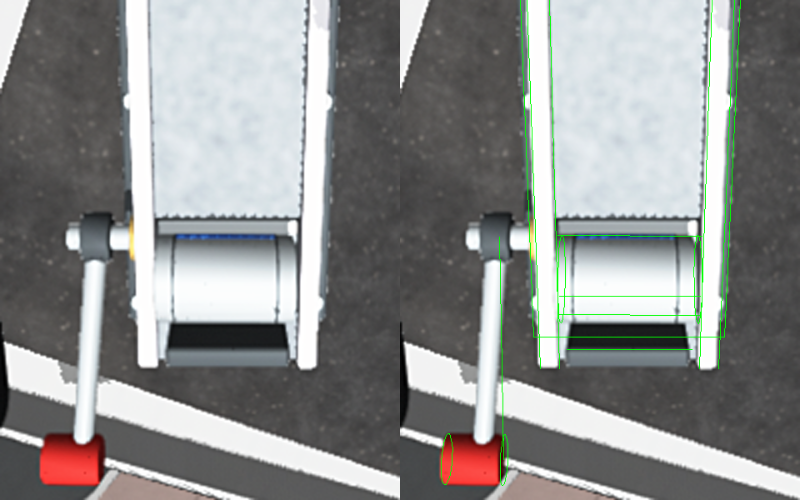

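Request:
jog_arm:
  moves: [0,0,-3,6,0,0,0,-5,12,0,0,0,-7.5,16.4,0,0,5,-7.5,16.4,0,0,8,-7.5,16.4,0,0,8,-7.5,16.4,0]

```text
time: 6.58
tcp_pos: [533.3, -231.4, 171.8]
tcp_rot: [1.537, 0.962, -1.539]
force: [0.1, 0.6, 1.0]
finger_gap: 42.5
```

```bash
python3 st.py; python3 ws.py w4
python3 - <<'E'
from h import *
im=bot.get_image("scene");cv2.imwrite("pics/s5.png",cv2.resize(im[160:400,200:430,::-1],None,fx=2.5,fy=2.5))
im=bot.get_image("top");cv2.imwrite("pics/t5.png",cv2.resize(im[180:370,230:430,::-1],None,fx=3,fy=3))
E
```

```text
6.575 [ 533.3 -231.4  171.8] F [0.13 0.59 1.03] gap 42.5 q [-0.54  0.21  1.54  0.    1.4  -0.09]
[[-0.0029  0.8975 -0.441 ]
 [ 0.0028 -0.441  -0.8975]
 [-1.     -0.0038 -0.0013]]
```

View pics/w4.png

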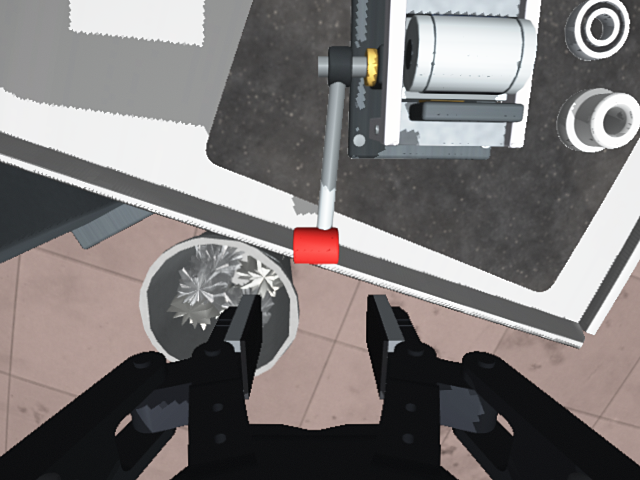

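View pics/s5.png

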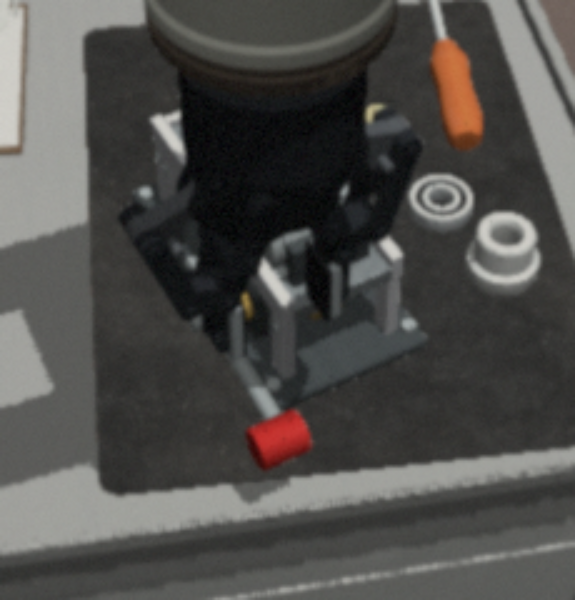

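Request:
jog_arm:
  moves: [0,5,0,0,0,0,9,0,0,0,0,10.8,0,0,0,0,10.8,0,0,0,0.5,10.8,0,0,0,1,10.8,0,0,0,1,10.8,0,0,0,1,10.8,0,0,0]
  newtons: 40

```text
time: 7.72
tcp_pos: [534.0, -231.7, 69.1]
tcp_rot: [1.537, 0.958, -1.537]
force: [-18.7, 7.1, 7.9]
finger_gap: 27.1
```

```bash
python3 st.py; python3 ws.py w5
python3 - <<'E'
from h import *
im=bot.get_image("scene");cv2.imwrite("pics/s6.png",cv2.resize(im[160:400,200:430,::-1],None,fx=2.5,fy=2.5))
E
```

```text
7.725 [ 534.  -231.7   69.1] F [-18.74   7.08   7.88] gap 27.1 q [-0.54  0.3   1.65  0.    1.19 -0.09]
[[-0.000e+00  8.977e-01 -4.405e-01]
 [ 3.000e-04 -4.405e-01 -8.977e-01]
 [-1.000e+00 -1.000e-04 -2.000e-04]]
```

View pics/w5.png

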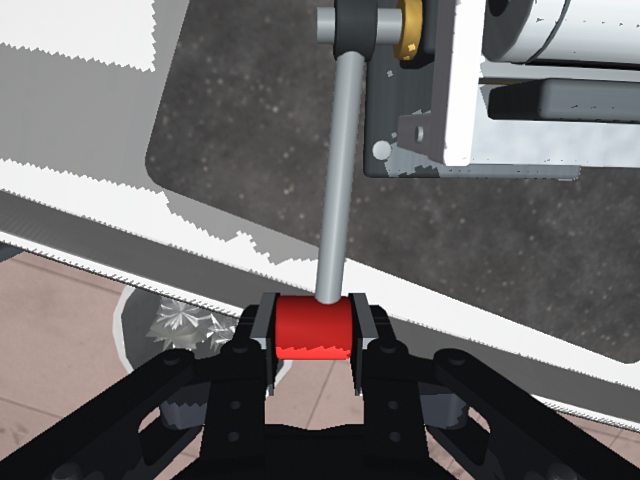

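View pics/s6.png

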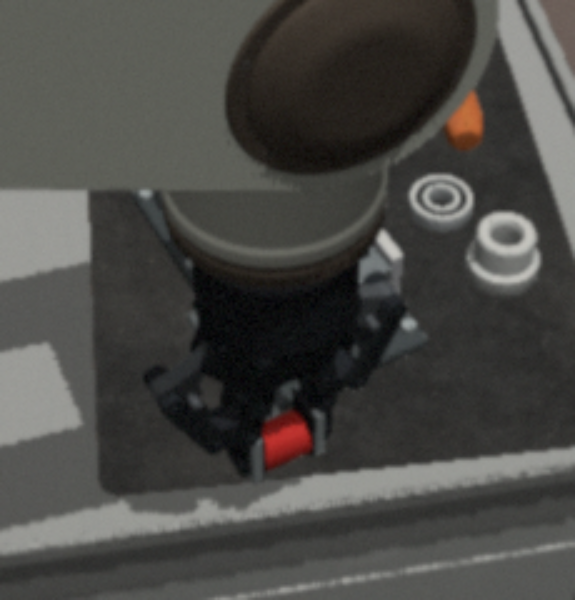

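Request:
jog_arm:
  moves: [1,-0.64,0,-0.15,0,1,-1.28,0,-0.34,0,1,-1.89,0,-0.57,0,1,-2.5,0,-0.83,0,1,-3.09,0,-1.13,0,1,-3.66,0,-1.46,0,1,-4.21,0,-1.83,0,1,-4.73,0,-2.23,0,1,-5.23,0,-2.66,0,1,-5.71,0,-3.12,0,1,-6.15,0,-3.6,0,1,-6.57,0,-4.12,0]

```text
time: 9.32
tcp_pos: [552.1, -194.6, 135.1]
tcp_rot: [1.537, 0.958, -1.537]
force: [-3.8, 0.7, -9.5]
finger_gap: 27.2
```

```bash
python3 st.py; python3 ws.py w6
python3 - <<'E'
from h import *
im=bot.get_image("scene");cv2.imwrite("pics/s7.png",cv2.resize(im[160:400,200:430,::-1],None,fx=2.5,fy=2.5))
E
```

```text
9.325 [ 552.1 -194.6  135.1] F [-3.83  0.73 -9.52] gap 27.2 q [-0.47  0.24  1.58 -0.    1.32 -0.01]
[[-4.000e-04  8.977e-01 -4.405e-01]
 [-0.000e+00 -4.405e-01 -8.977e-01]
 [-1.000e+00 -3.000e-04  2.000e-04]]
```

View pics/w6.png

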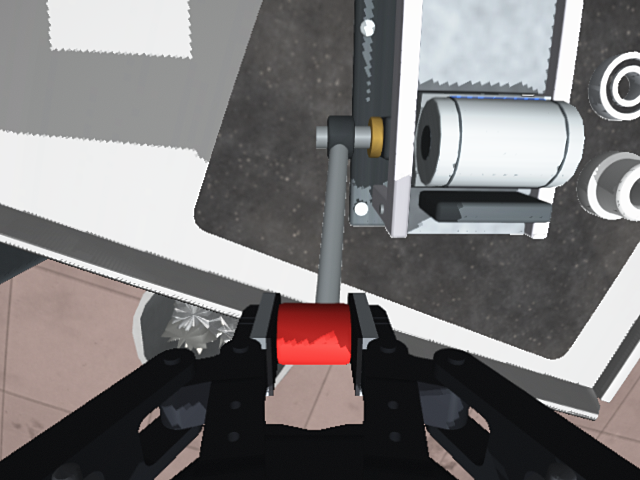

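View pics/s7.png

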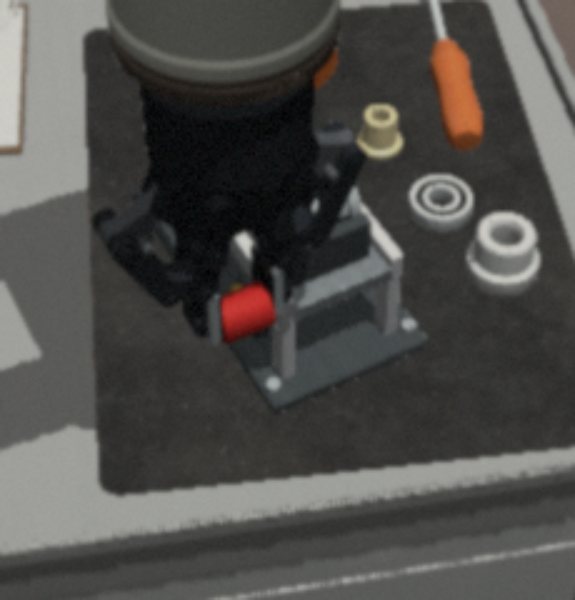

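Request:
jog_arm:
  moves: [1,-0.38,0,-0.54,0,1,-0.73,0,-1.1,0,1,-1.05,0,-1.67,0,1,-1.33,0,-2.27,0,1,-1.58,0,-2.88,0,1,-1.79,0,-3.51,0,1,-1.96,0,-4.15,0,1,-2.09,0,-4.79,0,1,-2.18,0,-5.45,0,1,-2.23,0,-6.11,0,1,-2.25,0,-6.66,0,1,-2.25,0,-6.66,0]

```text
time: 10.92
tcp_pos: [581.9, -134.4, 158.8]
tcp_rot: [1.536, 0.957, -1.536]
force: [-8.2, -2.7, -2.3]
finger_gap: 26.9
```

```bash
python3 st.py; python3 ws.py w7
python3 - <<'E'
from h import *
im=bot.get_image("scene");cv2.imwrite("pics/s8.png",cv2.resize(im[160:400,200:430,::-1],None,fx=2.5,fy=2.5))
s=bot.state();M=R.from_rotvec(s["tcp_rot"]).as_matrix()
c,sn=np.cos(.4585),np.sin(-.4585)
g=s["tcp_pos"]+M[:,0]*11; d=g-[649.7,-167.6,36]
f=[c*d[0]+sn*d[1],-sn*d[0]+c*d[1],d[2]];print("grip in fixture",np.round(f,1),"cam",np.arctan2(f[2],-f[1])-.2)
E
```

```text
10.925 [ 581.9 -134.4  158.8] F [-8.21 -2.72 -2.25] gap 26.9 q [-0.36  0.25  1.52 -0.    1.37  0.1 ]
[[ 7.000e-04  8.980e-01 -4.399e-01]
 [-8.000e-04 -4.399e-01 -8.980e-01]
 [-1.000e+00  1.000e-03  5.000e-04]]
grip in fixture [-75.5  -0.4 111.8] cam 1.3672847036539473
```

View pics/w7.png

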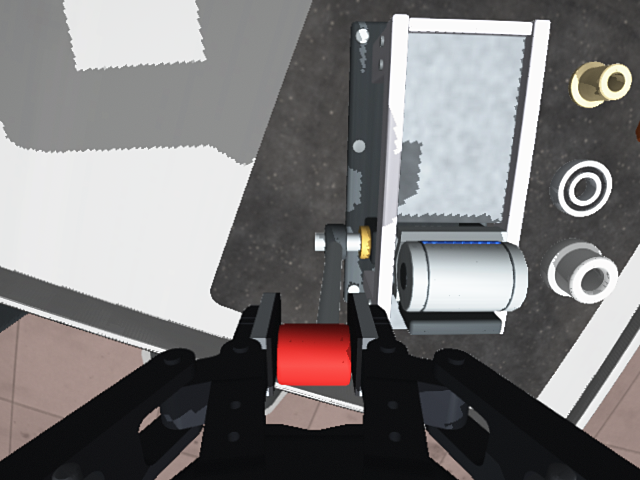

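View pics/s8.png

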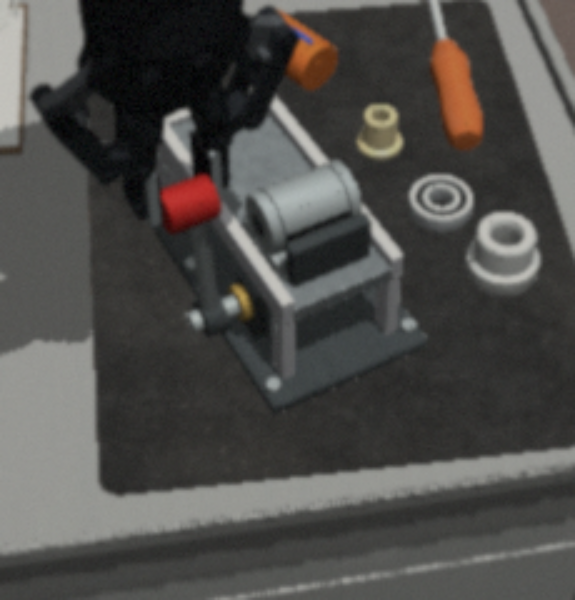

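Request:
jog_arm:
  moves: [1,0,0,0,0,1,0,0,0,0,1,0,0,0,0,1,0,0,0,0]

```text
time: 11.52
tcp_pos: [581.8, -134.6, 158.9]
tcp_rot: [1.536, 0.957, -1.536]
force: [-6.6, -2.1, -9.8]
finger_gap: 27.3
```

```bash
python3 st.py; python3 ws.py w8
cat > t4.py <<'E'
from ov import *
pos,rot=pickle.load(open("pics/w8.pkl","rb"))
a=cv2.imread("pics/w8.png")
b=cv2.resize(a[0:410,250:550],None,fx=1.3,fy=1.3,interpolation=cv2.INTER_CUBIC)
o=[draw(b.copy(),lambda P:wproj(P,pos,rot),[649.7,-167.6,-.4588],0,cam=1.37,off=(250,0),sc=1.3,rz=r) for r in(82.8,94.8)]
cv2.imwrite("pics/w8a.png",np.hstack(o))
E
python3 t4.py
```

```text
11.525 [ 581.8 -134.6  158.9] F [-6.6  -2.14 -9.75] gap 27.3 q [-0.36  0.25  1.52 -0.    1.37  0.1 ]
[[ 5.000e-04  8.980e-01 -4.401e-01]
 [-1.200e-03 -4.401e-01 -8.980e-01]
 [-1.000e+00  9.000e-04  8.000e-04]]
```

View pics/w8a.png

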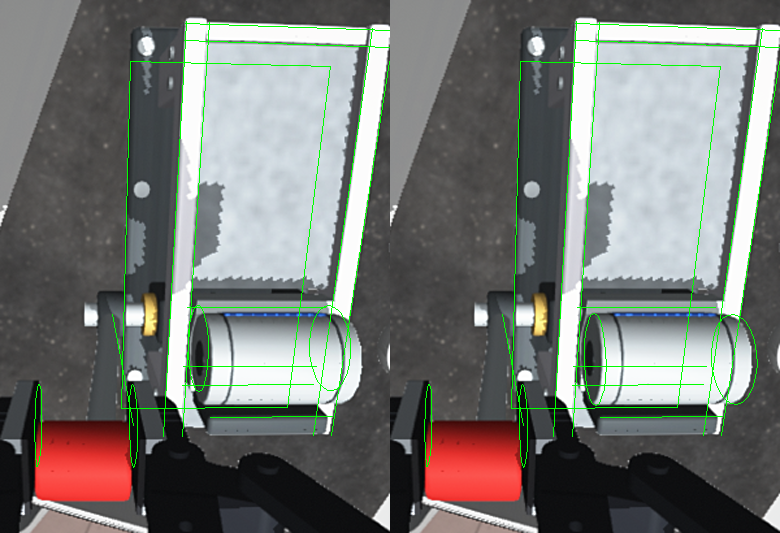

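The lever is close to straight up, but the grip appears to have slid about 14 mm in the pads toward the spring side. That puts the cam at roughly 1.27 rather than 1.37. I'll squeeze harder and carry it on a little.

Request:
jog_arm:
  moves: [1,0,0,0,0,1,0,0,0,0,1,0,0,-0.3,0,1,0,0,-0.6,0,1,0,0,-0.9,0,1,0,0,-1.2,0,1,0,0,-1.2,0,1,0,0,-1.2,0,1,0,0,-1.2,0]
  newtons: 70

```text
time: 12.7
tcp_pos: [586.9, -124.1, 159.0]
tcp_rot: [1.535, 0.956, -1.537]
force: [-6.5, -5.5, -10.0]
finger_gap: 26.1
```

```bash
python3 st.py; python3 ws.py w9
cat > t5.py <<'E'
from ov import *
pos,rot=pickle.load(open("pics/w9.pkl","rb"))
a=cv2.imread("pics/w9.png")
b=cv2.resize(a[0:410,250:550],None,fx=1.3,fy=1.3,interpolation=cv2.INTER_CUBIC)
o=[draw(b.copy(),lambda P:wproj(P,pos,rot),[649.7,-167.6,-.4588],0,cam=c,off=(250,0),sc=1.3,rz=94.8) for c in(1.27,1.37)]
cv2.imwrite("pics/w9a.png",np.hstack(o))
im=bot.get_image("scene")[190:310,230:360,::-1].copy()
b=cv2.resize(im,None,fx=3,fy=3,interpolation=cv2.INTER_CUBIC)
o=[draw(b.copy(),lambda P:proj("scene",P),[651.1,-168.8,-.4567],0,cam=c,off=(230,190),sc=3,rz=r) for c,r in((1.27,82.8),(1.37,94.8))]
cv2.imwrite("pics/s9a.png",np.hstack(o))
E
python3 t5.py
```

```text
12.7 [ 586.9 -124.1  159. ] F [ -6.48  -5.49 -10.  ] gap 26.1 q [-0.34  0.25  1.52 -0.    1.37  0.12]
[[-2.000e-04  8.980e-01 -4.399e-01]
 [-2.300e-03 -4.399e-01 -8.980e-01]
 [-1.000e+00  8.000e-04  2.100e-03]]
```

View pics/w9a.png

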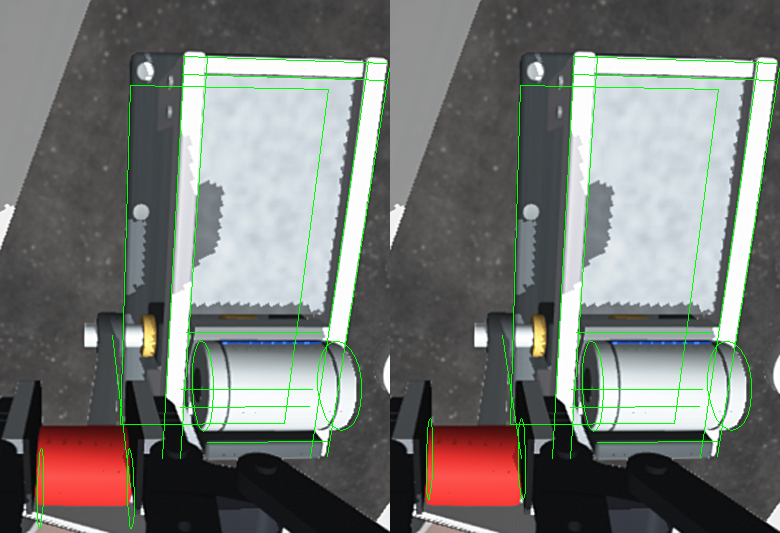

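View pics/s9a.png

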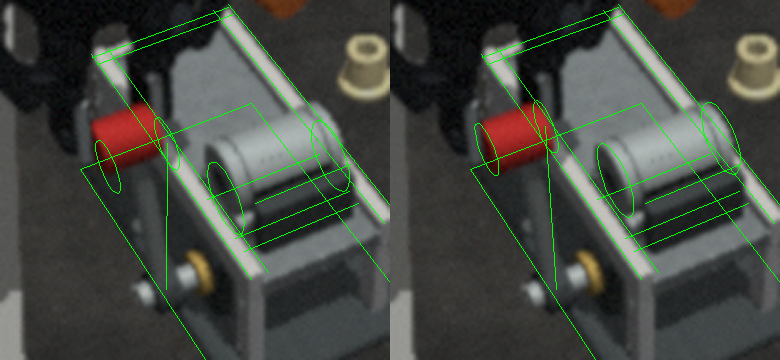

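Both views put the cam at about 1.35 to 1.4, the roller outline fits the raised height (94.8 mm), and the hand is clear of the roller. I'm handing in.

Run:
```python
from rig import bot
s=bot.state();print(abs(s["qvel"]).max(),s["time"])
print(bot.hand_in())
```

```text
0.001874305603847202 12.8
the job is handed in; nothing more can be done
None
```

I rolled the steel roller along the deck with closed fingers until it dropped into the V. Then I gripped the red lever grip on its flat ends, swung the lever up, and handed in at 12.8 s while still holding it. The hand-in gave no verdict.

**Last checks:**
- **Lever:** the wrist and scene overlays put the cam at about 1.35–1.4 rad against 1.37 for the highest point. The arm was still, and the force reading was about 13 N with a 70 N grip.
- **Roller:** the outline fits a roller seated in the raised V, centre about 94.8 mm above the bench. The hand looks clear of it.
- **Loose parts:** I never reached near them, and they look unmoved in the pictures.

**What disagreed or went wrong:**
- **Camera fits:** fixture positions from the three cameras differed by up to about 4 mm.
- **Grip slip:** during the swing the grip slid about 14 mm in the pads, leaving the cam near 1.27 rad. I squeezed harder and moved a further 12 mm, and that brought it to the value above.
- **Lift not measured:** I judged the cradle's height only from the overlay, so the 11.2 mm limit was not measured directly.

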